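Set the spice grinder's dial, fit its bayonet lid and hold it at the run marks

ROBOT

A 6-joint arm with a two-finger parallel gripper is mounted at the origin on a cart in front of the work surface, level with it; the furniture and walls round the work are solid. World frame = base frame: x ahead of the robot, y to its left, z up, the work surface at z = 0. Lengths are in m, angles in rad, forces in N, time in s.
With the tool pointing down it reaches from about 0.3 to 0.75 m from the base axis. Payload 8.5 kg.
Tool frame: the origin (TCP) lies on the centre line of the jaws, within the pads' length; the fingertips stand ahead of it and the grasp point (between the pads) lies 2 mm behind it (manip.tips_ahead is the z of the fingertips in the tool frame, in m); z points along the fingers, y is the direction in which the jaws open and shut (so a half turn about z gives the same grasp; the last joint's range is limited). The gripper opens to 88 mm and grips with 3 to 60 N. Pads are 18 mm wide; open, the fingers measure 123 mm over their backs; the gripper's body (75 mm by 187 mm) begins 45 mm behind the grasp point.
Start: joints at [1.016, 0.381, 1.297, -0, 1.464, -0.215], TCP at [0.183, 0.519, 0.256] pointing down, gripper open.
Joint ranges: [-3.11, 3.11], [-0.89, 2.33], [0.22, 2.48], [-1.42, 4.56], [0.17, 2.85], [-2.88, 2.88]. Speed limits (rad/s): [2.39, 2.39, 3.14, 3.14, 3.14, 3.14].

INTERFACE

Orientations are given as a 3x3 rotation matrix whose columns are the frame's x, y, z axes.
In Python, from workcell import manip gives the robot as it stands. The module is installed in compiled form; this text tells all that it offers.
- The arm moves only by the tool servo_tool, never from a script. Its argument "deltas" is a list of rows, each an object with "translation": the shift along the world's x, y, z in cm, a list of three; "yaw": the turn about the world's z in rad. In form: [{"translation": [dx, dy, dz], "yaw": yaw}, ...]. A call has 1 to 10 rows; each row is the pose to reach, as a shift and turn from the pose commanded when the call began; what a row does not reach only later rows make up. A row lasts 1/8 s, in which the tool goes at most 62.5 mm and 10.7 degrees, less where a joint would pass 70% of its speed; a pose out of reach is approached as far as the arm can. A call with a gripper value outside its range is refused whole. "hand" is the opening, from 0 (shut) to 1 (fully open), set as the call begins (left out, the last holds). The fingers move at their own pace and stop on an object; "grip_force" is the grip in N (left out, the last holds). Time passes only in rows, so rows that repeat a pose let the fingers close. It gives the time, the measured TCP pose, the force and the opening at its end, in the units of the state.
- manip.state(): the state, without advancing time (a new reading comes with each control period).
- manip.read_camera(name): name is "scene" or "top" or "wrist"; returns (picture, depth): 420x560x3 uint8, red, green, blue; 420x560 float32, m along the optical axis (not along the pixel's ray), 0 where there is no reading.
- manip.calibration(name): a dict with "mtx" (3x3 intrinsics, pixels), "k1" (the pictures are not rectified: a ray, as slopes to the right and down, at radius r is drawn at 1 + k1 r^2 times it, then the intrinsics apply), "xyz" and "rotation" of the camera in the world; the wrist camera has in their place "mount" (4x4, takes a point from camera to tool coordinates, whose origin is the TCP and whose axes are the flange's). Camera axes: x right, y up, looking along -z (the intrinsics and any distortion apply to the point x, -y, -z); pixel columns grow to the right and rows downward; lengths in m; the calibration is good to about 2 mm. A picture is of the moment at which its call begins: read the wrist's pose just before it. calibration takes no time and is no camera call.
- manip.hand_in(): hands the job in, once; it reports no verdict.
Trained networks look in the newest picture that a camera, given by its name, has taken for a name from the list of things; names that differ only in an ending like _2 or _b are one class to them, and where a whole thing is asked for, a point or a joint stands for the part that bears it (a point fixed in the world has none). Each returns a list of dicts, best first, with "confidence" (0 to 1); they miss things now and then, are a little off and sometimes report something else, mostly with a low value. They report only what shows in the picture. A call takes as long as a camera call. They do not tell look-alikes from the thing itself.
- manip.cut_out(camera, query): "region" (420x560 bool, what is visible of it) and "extent" ([left, top, right, bottom] in pixels, round what is visible of it).
- manip.tip_of(camera, query): "point" ([row, column] in pixels: a listed point, or the origin of a listed thing).
The state is a dict: "t": time; "joints": joint angles; "joint_velocities": joint speeds; "joint_efforts": joint torques, N m; "position": TCP position; "ee_rot": TCP orientation; "force": force on the tool from outside, world axes, zero at the start; "torque": the same for the moment, N m; "opening": finger opening in m.
Only numpy, scipy, OpenCV 4.12 (cv2) and the standard library are available. Lean on these libraries where they do the work, as an engineer would, in place of code of your own. Each camera call takes 0.05 s, during which the arm holds its last target.

TASK

Set the spice grinder's dial so that its pointer stands at the orange tick, then pick up the grinder's lid by its bar, put it fully down into the bowl with its two lugs in the two slots, and turn it clockwise until the white ticks on the lid stand at the green run marks, half way to the lock. Do not turn it on into the lock at the red marks, and leave the food and dishes round about where they are. The lid is sprung and runs the grinder only while it is held: finish with the gripper still holding the lid at the green marks, do not let go.

Things in the scene. Friction and masses are not known exactly. Their poses are not given: they have to be found in the camera images.
- dial (a joint): the grinder's dial, a black bar knob on the square cream console, on an upright axis. In rad, growing clockwise seen from above, range 0 to 4.71; stays where it is left (friction 0.03 N m). Scale of ten ticks 30 degrees apart from 0 to 4.71; the wide orange tick is the sixth, at 2.618 rad. Counts as set within 0.15 rad of it.
- dial_grip (a point): point on the dial's axis in its bar, 82 mm above the worktop, 7 mm below the bar's top; its x axis lies along the bar and turns with the dial. Bar 42 mm long (x), 14 mm thick (y; grip it across this), on a disc of 22 mm radius whose top is 23 mm below this point. The white pointer stripe is on the bar's -x end.
- bowl_mouth (a point): centre of the mouth of the grinder's round bowl, level with its collar's top, 60 mm above the worktop. The grinder is fixed: dark foot 112 x 232 mm, cream bowl housing 104 mm wide; the dial's axis is 120 mm from here along +y. Bore 61 mm wide; two slots at the +x and -x sides (white marks on the dark rim), 20 mm wide, reach 38.5 mm out.
- bowl_floor (a point): centre of the bowl's inner floor, 38 mm below its mouth. The collar's ledge is 10.5 mm thick and ends at the two slots; under it is a channel for the lid's lugs. Red lock marks stand on the rim 80 degrees clockwise from the slots.
- run_marks: the two green run marks on the bowl's rim; origin at the centre of the bowl's mouth, x axis along the line through both marks, which lies 40 degrees (0.698 rad) clockwise, seen from above, from the line through the two slots.
- run_switch (a joint): sprung switch ring in the bowl: two orange tabs in the channel just clockwise of the slots, pushed by the lid's lugs as it turns clockwise. In rad, 0 at rest, growing clockwise, stop at 1.40; pushes back with 0.04 N m at rest plus 0.06 N m per rad. Reads about 0.53 with the lid at the green marks; above 1.15 counts as locked and fails.
- lid_grip (a point): point on the axis of the loose lid (0.14 kg), which stands upright on the worktop, in its black grip bar: 51 mm above the lid's underside, 22 mm above the flange's top, 12 mm below the bar's top. Bar 44 mm long (along x), 14 mm thick (y), 34 mm tall. Fully down, the flange rests on the collar and this point is 29 mm above the bowl's mouth.
- lid_plug (a point): centre of the lid's underside. The plug is 54 mm wide, 22 mm deep; its two lugs at +x and -x (in line with the bar) are 12 mm wide, reach 35 mm from the axis and lie 2 to 9 mm above the underside. Flange above: 80 mm wide, 7 mm thick, blue-grey, with a white tick at each end of the bar. The lid is alike after a half turn.
- rice_bowl: white rice bowl, 115 mm wide, 52 mm tall, bystander; origin under its centre
- pepper_jar: spice jar with a yellow cap, 45 mm wide, 100 mm tall, bystander; origin under its centre
- lemon: lemon, 78 x 55 x 56 mm, bystander; origin under its centre
- garlic: garlic bulb, 60 mm, bystander; origin under its centre
Mind the look-alikes: they are no part of the job. What is shaped like the part that bears lid_grip but purple is not meant.

How it is judged:
On the way, in this order (a step that is already met when the one before it is completed fails the run):
1. the dial points at the orange tick (value of joint dial between 2.468 and 2.768 rad), for 0.2 s.
2. the lid is fully down in the bowl (z of lid_grip in the frame of bowl_mouth below 0.0325 m and horizontal distance between lid_grip and bowl_mouth below 0.006 m and angle between lid_grip's own z axis and vertical below 0.12 rad), for 0.1 s.
3. the lid is held at the green run marks (all of step 2 and angle between the x axis of lid_grip and the x axis of run_marks, either way round below 0.15 rad and value of joint run_switch above 0.3 rad and contact force between the fingers and lid above 1 N), for 0.3 s.
At the end, for the whole second after the job is handed in: The dial is within 0.15 rad of the orange tick; the lid is fully down (within 3.5 mm), upright and centred (within 6 mm) in the bowl, lined up with the green run marks within 0.15 rad with the spring switch pushed, and the fingers still hold it (all of step 1 and all of step 3); the arm keeps its last pose, push and grip.
It fails at once if the lid is turned into its lock (the spring switch ring is pushed past 1.15 rad) (value of joint run_switch above 1.15 rad).
It fails at once if the rice bowl is pushed aside by more than 3 cm (distance of rice_bowl from where it was at the start of the episode above 0.03 m).
It fails at once if the pepper jar is pushed aside by more than 3 cm (distance of pepper_jar from where it was at the start of the episode above 0.03 m).
It fails at once if the lemon is pushed aside by more than 3 cm (distance of lemon from where it was at the start of the episode above 0.03 m).
It fails at once if the garlic is pushed aside by more than 3 cm (distance of garlic from where it was at the start of the episode above 0.03 m).
It also fails if it takes over 64 s, if anything falls off the work surface, if the arm or the gripper's body presses on something with over 40 N, if the wrist force passes 120 N, or if a joint passes its speed limit or range.

## Working session

There is one attempt and no reset: what is moved stays moved. The work goes in short steps, Python scripts to look and compute and a tool call to move; the robot and the scene stay as the last step left them, time stands still between calls to the robot, and variables do not carry over. Pictures are saved under pics/ and viewed, and the job is handed in when it is done.

Besides the shell and the picture viewer there is one more tool, called after ">>>" by a JSON object that holds its "method" and its "body". servo_tool: Moves the arm, as the interface text tells. Its arguments: {"type":"object","properties":{"deltas":{"type":"array"},"hand":{"type":"number"},"grip_force":{"type":"number"}},"required":["deltas"]}

```bash
mkdir -p pics
cat > h.py <<'E'
import numpy as np, cv2
from workcell import manip
def cam(name):
    c=manip.calibration(name)
    if 'mount' in c:
        s=manip.state(); T=np.eye(4); T[:3,:3]=np.array(s['ee_rot']); T[:3,3]=s['position']
        M=T@np.array(c['mount']); return np.array(c['mtx']),c['k1'],M[:3,3],M[:3,:3]
    return np.array(c['mtx']),c['k1'],np.array(c['xyz']),np.array(c['rotation'])
def rays(K,k1,uv):
    uv=np.atleast_2d(np.array(uv,float))
    d=np.stack([(uv[:,0]-K[0,2])/K[0,0],(uv[:,1]-K[1,2])/K[1,1]],1)
    r=d.copy()
    for _ in range(20): r=d/(1+k1*(r**2).sum(1,keepdims=True))
    return np.stack([r[:,0],-r[:,1],-np.ones(len(r))],1)
def onplane(C,uv,z):
    K,k1,p,R=C; d=rays(K,k1,uv)@R.T
    return p+d*((z-p[2])/d[:,2])[:,None]
def proj(C,P):
    K,k1,p,R=C; q=(np.atleast_2d(P)-p)@R; s=np.stack([q[:,0]/-q[:,2],-q[:,1]/-q[:,2]],1)
    s=s*(1+k1*(s**2).sum(1,keepdims=True)); return np.stack([s[:,0]*K[0,0]+K[0,2],s[:,1]*K[1,1]+K[1,2]],1)
def save(img,n): cv2.imwrite('pics/'+n,cv2.cvtColor(img,cv2.COLOR_RGB2BGR))
def ortho(C,img,cx,cy,z,half=0.06,n=600,yaw=0):
    # top-down rectified view at plane z; up=+x world, left=+y
    g=(np.arange(n)+.5)/n*2*half-half
    X,Y=np.meshgrid(-g,-g,indexing='ij') # row->-x, col->-y
    P=np.stack([cx+X.ravel(),cy+Y.ravel(),np.full(n*n,z)],1)
    uv=proj(C,P).astype(np.float32).reshape(n,n,2)
    return cv2.remap(img,uv[...,0].copy(),uv[...,1].copy(),cv2.INTER_CUBIC)
E
python3 - <<'E'
from h import *
print(manip.state()); print('tips',manip.tips_ahead)
for n in ['scene','top','wrist']:
    im,d=manip.read_camera(n); save(im,n+'0.png'); C=cam(n); print(n,C)
    for q in ['dial','dial_grip','bowl_mouth','lid_grip','lid_plug','run_marks']:
        r=manip.tip_of(n,q); print(q,[(np.round(a['point']),round(a['confidence'],2)) for a in r])
E
```

```text
{'t': 0.0, 'joints': array([ 1.01568064e+00,  3.81180893e-01,  1.29824597e+00, -1.17138162e-05,
        1.46359070e+00, -2.15263195e-01]), 'joint_velocities': array([ 0.00037739,  0.00033433,  0.0004622 ,  0.00142084, -0.00229362,
        0.00074945]), 'joint_efforts': array([ 1.59101335e-03, -4.37931275e+01, -2.24556881e+01,  7.13540590e-02,
        3.52142716e-02, -9.22798836e-05]), 'position': array([0.1831904 , 0.51832665, 0.25515085]), 'ee_rot': array([[-9.42804159e-01,  3.33346320e-01, -7.41089331e-04],
       [ 3.33347015e-01,  9.42803419e-01, -1.21708326e-03],
       [ 2.92991329e-04, -1.39451107e-03, -9.99998985e-01]]), 'force': array([-0.49975791, -1.01660484,  0.91761456]), 'torque': array([-0.00141055,  0.01063356, -0.00217388]), 'opening': 0.08824311701088634}
tips 0.017
scene (array([[495.3789694 ,   0.        , 281.75174673],
       [  0.        , 495.3789694 , 212.37796996],
       [  0.        ,   0.        ,   1.        ]]), -0.15155462746917128, array([ 0.18329657, -0.73677822,  1.09932678]), array([[ 0.87141996,  0.39557657, -0.29008004],
       [-0.49028456,  0.68336662, -0.54095389],
       [-0.01575767,  0.61361978,  0.7894444 ]]))Traceback (most recent call last):
  File "<stdin>", line 6, in <module>
ValueError: it knows: bowl_floor, bowl_mouth, dial_grip, garlic, lemon, lid_grip, lid_plug, pepper_jar, rice_bowl, run_marks
```

Run:
```python
from h import *
for n in ['top','wrist']:
    im,d=manip.read_camera(n); save(im,n+'0.png'); C=cam(n); print(n,C)
    for q in ['dial_grip','bowl_mouth','lid_grip','lid_plug','run_marks']:
        r=manip.tip_of(n,q); print(q,[(np.round(a['point']),round(a['confidence'],2)) for a in r])
```

```text
top (array([[526.57114542,   0.        , 274.12189035],
       [  0.        , 526.57114542, 213.7349213 ],
       [  0.        ,   0.        ,   1.        ]]), -0.13983266383353718, array([ 0.33941783, -0.02312015,  1.23166911]), array([[ 0.01031148,  0.9805566 , -0.19596535],
       [-0.9999269 ,  0.01134893,  0.00417187],
       [ 0.00631475,  0.19590801,  0.98060195]]))
dial_grip [(array([168., 199.]), 0.74), (array([267., 195.]), 0.67)]
bowl_mouth [(array([256., 247.]), 0.97)]
lid_grip [(array([245., 358.]), 0.87), (array([294., 309.]), 0.56)]
lid_plug [(array([293., 308.]), 0.74)]
run_marks []
wrist (array([[343.04472271,   0.        , 287.58313787],
       [  0.        , 343.04472271, 209.80367718],
       [  0.        ,   0.        ,   1.        ]]), -0.04136204695345791, array([0.1196794 , 0.54048324, 0.38483424]), array([[ 0.3332477 , -0.90954718, -0.24833426],
       [ 0.94283849,  0.32182802,  0.08650029],
       [ 0.00124483, -0.26296512,  0.96480454]]))
dial_grip []
bowl_mouth []
lid_grip []
lid_plug []
run_marks []
```

View pics/top0.png

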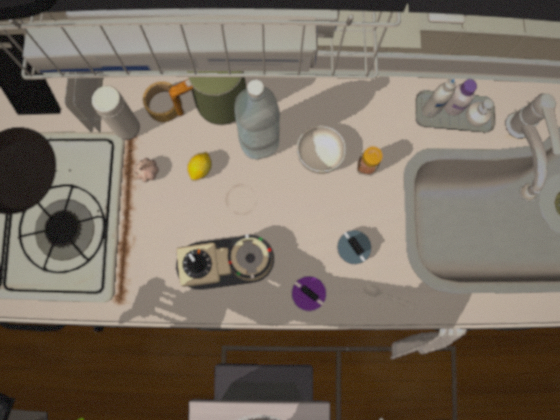

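View pics/scene0.png

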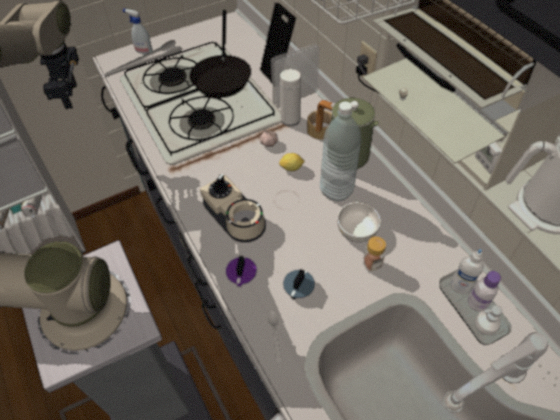

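View pics/wrist0.png

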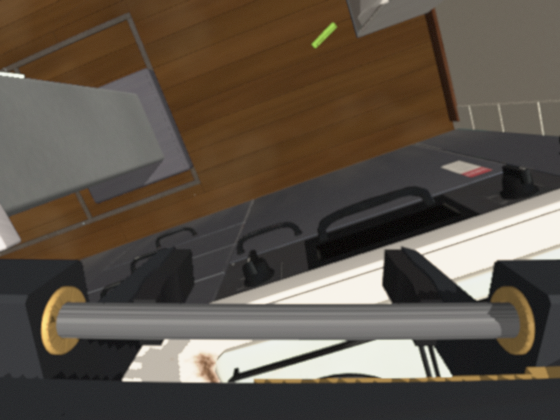

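Candidates for the lid, in the top view: a blue-grey flange at (354,246), which matches the description, and a purple one at (309,294), the look-alike. The dial on the cream console is at (197,263), with the bowl at (250,257). The network's dial_grip hit at (199,168) is the lemon. Next I'll check close crops.

Run:
```python
from h import *
im,d=manip.read_camera('top'); C=cam('top')
save(cv2.resize(im[225:320,165:395],None,fx=3.4,fy=3.4,interpolation=cv2.INTER_CUBIC),'crop1.png')
for n,uv,z in [('dial',(197,263),.082),('bowl',(250,257),.06),('lid',(354,246),.051),('purple',(309,294),.05),('jar',(372,158),.1),('rice',(321,149),.05),('garlic',(146,169),.03),('lemon',(199,166),.03),('bottle',(255,88),.3)]:
    print(n,onplane(C,uv,z).round(3), d[uv[1],uv[0]])
```

```text
dial [[0.457 0.14  0.082]] 1.1464709
bowl [[0.474 0.025 0.06 ]] 1.2047324
lid [[ 0.503 -0.21   0.051]] 1.1808897
purple [[ 0.394 -0.108  0.05 ]] 1.15811
jar [[ 0.696 -0.247  0.1  ]] 1.1768584
rice [[ 0.732 -0.137  0.05 ]] 1.2835888
garlic [[0.685 0.279 0.03 ]] 1.2253782
lemon [[0.693 0.152 0.03 ]] 1.2227992
bottle [[0.77  0.012 0.3  ]] 0.9776803
```

View pics/crop1.png

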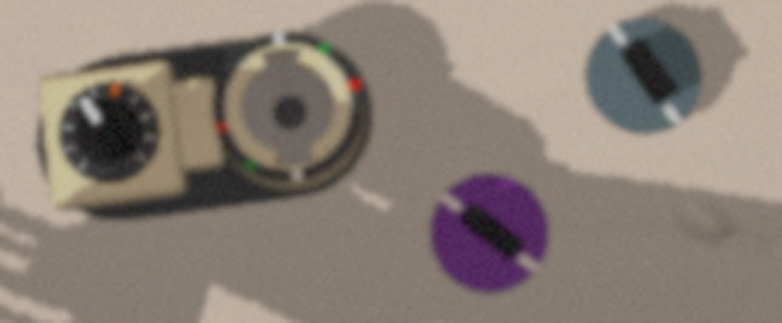

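Crop check: the blue-grey lid is at crop (645,75), with the bar running upper-left to lower-right. The purple lid at (490,230) is ruled out. The dial pointer is up-left and the orange tick is at the top. White slots, green and red marks are all visible. I'll move above the grinder for a close look.

>>> {"method": "servo_tool", "body": {"deltas": [{"translation": [28,-44,1],"yaw": 0.9},{"translation": [28,-44,1],"yaw": 0.9},{"translation": [28,-44,1],"yaw": 0.9},{"translation": [28,-44,1],"yaw": 0.9},{"translation": [28,-44,1],"yaw": 0.9},{"translation": [28,-44,1],"yaw": 0.9},{"translation": [28,-44,1],"yaw": 0.9},{"translation": [28,-44,1],"yaw": 0.9},{"translation": [28,-44,1],"yaw": 0.9},{"translation": [28,-44,1],"yaw": 0.9}]}}

```text
t: 1.95
position: [0.465, 0.0754, 0.2655]
ee_rot: [[-0.85, -0.527, 0.0], [-0.527, 0.85, -0.0], [0.0, -0.0, -1.0]]
force: [0.4, 0.7, 0.3]
opening: 0.088
```

>>> {"method": "servo_tool", "body": {"deltas": [{"translation": [0,0,0],"yaw": 0},{"translation": [0,0,0],"yaw": 0},{"translation": [0,0,0],"yaw": 0}]}}

```text
t: 2.33
position: [0.4628, 0.0795, 0.2659]
ee_rot: [[-0.846, -0.533, 0.0], [-0.533, 0.846, 0.0], [-0.0, -0.0, -1.0]]
force: [0.1, 0.5, -0.4]
opening: 0.0881
```

Run:
```python
from h import *
s=manip.state();print(s['t'],s['position'],s['joints'],np.arctan2(s['ee_rot'][1][1],s['ee_rot'][0][1]),s['joint_velocities'].round(3))
C=cam('wrist'); im,d=manip.read_camera('wrist'); save(im,'w1.png'); np.savez('w1.npz',im=im,d=d,p=C[2],R=C[3])
for q in ['dial_grip','bowl_mouth','run_marks','bowl_floor']:
    r=manip.tip_of('wrist',q)
    for a in r:
        z={'dial_grip':.082,'bowl_floor':.022}.get(q,.06)
        print(q,a['point'],round(a['confidence'],2),onplane(C,a['point'][::-1],z).round(4))
```

```text
2.325 [0.46284157 0.07952207 0.26592232] [-8.27545424e-02  2.31063134e-01  1.48871709e+00  3.67354724e-05
  1.42157066e+00 -2.21557694e+00] 2.132816928290922 [-0.006  0.002 -0.003 -0.001 -0.    -0.001]
dial_grip [220.8, 348.7] 0.79 [[0.4563 0.1443 0.082 ]]
dial_grip [69.8, 39.6] 0.47 [[ 0.4863 -0.1621  0.082 ]]
bowl_mouth [171.4, 233.5] 0.86 [[0.4785 0.0263 0.06  ]]
bowl_floor [165.3, 241.9] 0.92 [[0.476  0.0289 0.022 ]]
```

View pics/w1.png

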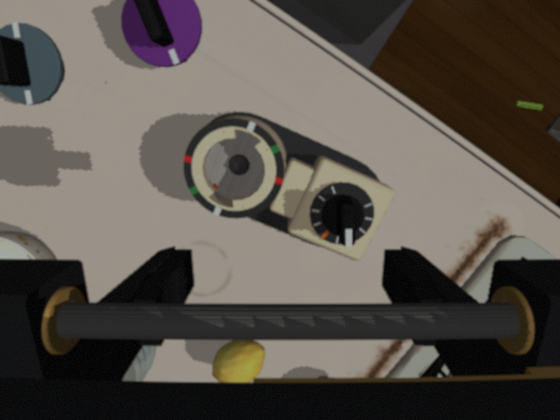

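Run:
```python
from h import *
f=np.load('w1.npz'); K,k1,_,_=cam('wrist'); C=(K,k1,f['p'],f['R']); im=f['im']
a=ortho(C,im,.456,.143,.089,.05,390); b=ortho(C,im,.477,.026,.06,.06,390)
for o in (a,b):
    cv2.line(o,(195,190),(195,200),(255,0,255),1);cv2.line(o,(190,195),(200,195),(255,0,255),1)
save(np.hstack([a,b]),'o1.png')
# plane heights: depth
d=f['d']
for uv in [(347,212),(340,235),(375,190),(239,140),(239,165),(300,185),(255,128)]:
    r=rays(K,k1,uv)[0]; print(uv,(C[2]+C[3]@(r*d[uv[1],uv[0]])).round(4))
```

```text
(347, 212) [0.449  0.1359 0.0885]
(340, 235) [0.4721 0.1448 0.0839]
(375, 190) [0.4199 0.1604 0.0446]
(239, 140) [0.4541 0.0126 0.0226]
(239, 165) [0.4753 0.0265 0.0329]
(300, 185) [0.458  0.0918 0.0402]
(255, 128) [0.4314 0.0229 0.0602]
```

View pics/o1.png

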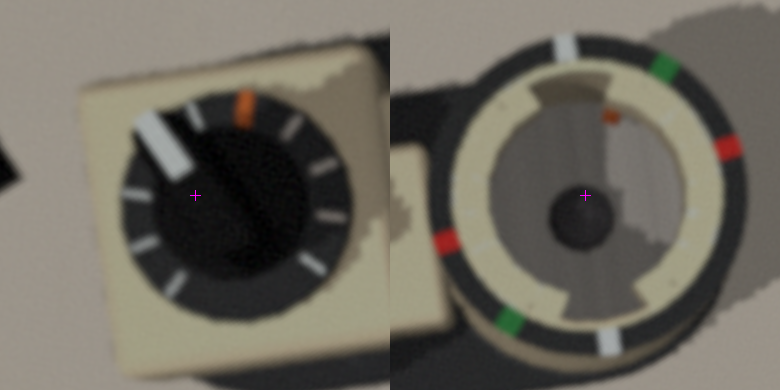

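Run:
```python
from h import *
f=np.load('w1.npz'); K,k1,_,_=cam('wrist'); C=(K,k1,f['p'],f['R']); im=f['im']
c=(.4597,.1439)
a=ortho(C,im,*c,.089,.035,390); b=ortho(C,im,*c,.056,.035,390)
for o in (a,b):
    cv2.line(o,(195,190),(195,200),(255,0,255),1);cv2.line(o,(190,195),(200,195),(255,0,255),1)
o=np.clip(np.hstack([a,b]).astype(float)*1.8,0,255).astype(np.uint8)
save(o,'o2.png')
```

```text
(no output)
```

View pics/o2.png

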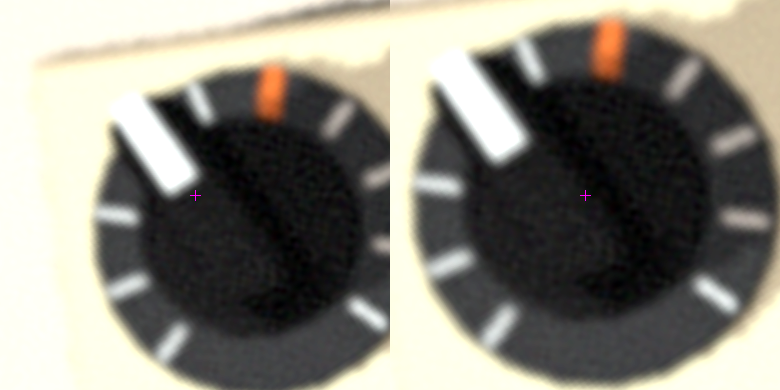

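The dial pointer is at about +33° and the orange tick at about −7°, so it needs about 0.70 rad clockwise. I'll descend and grip it.

>>> {"method": "servo_tool", "body": {"deltas": [{"translation": [-0.4,6.5,-6],"yaw": 0.01},{"translation": [-0.4,6.5,-14],"yaw": 0.01},{"translation": [-0.4,6.5,-14],"yaw": 0.01},{"translation": [-0.4,6.5,-14],"yaw": 0.01},{"translation": [-0.4,6.5,-14],"yaw": 0.01}], "hand": 0.5}}

```text
t: 3.2
position: [0.4602, 0.1434, 0.1272]
ee_rot: [[-0.842, -0.54, 0.002], [-0.54, 0.842, 0.0], [-0.002, -0.001, -1.0]]
force: [-0.2, -0.1, -0.0]
opening: 0.0445
```

>>> {"method": "servo_tool", "body": {"deltas": [{"translation": [0,0,-2],"yaw": 0},{"translation": [0,0,-4.4],"yaw": 0},{"translation": [0,0,-4.4],"yaw": 0},{"translation": [0,0,-4.4],"yaw": 0}]}}

```text
t: 3.7
position: [0.4602, 0.1434, 0.0833]
ee_rot: [[-0.842, -0.54, 0.003], [-0.54, 0.842, 0.0], [-0.002, -0.001, -1.0]]
force: [-0.1, -0.4, -0.1]
opening: 0.0443
```

>>> {"method": "servo_tool", "body": {"deltas": [{"translation": [0,0,0],"yaw": 0},{"translation": [0,0,0],"yaw": 0},{"translation": [0,0,0],"yaw": 0},{"translation": [0,0,0],"yaw": 0},{"translation": [0,0,0],"yaw": 0}], "hand": 0, "grip_force": 12}}

```text
t: 4.32
position: [0.4592, 0.1441, 0.082]
ee_rot: [[-0.842, -0.54, 0.0], [-0.54, 0.842, 0.001], [-0.001, 0.001, -1.0]]
force: [-1.3, 4.6, 2.7]
opening: 0.0141
```

>>> {"method": "servo_tool", "body": {"deltas": [{"translation": [0,0,0],"yaw": -0.15},{"translation": [0,0,0],"yaw": -0.3},{"translation": [0,0,0],"yaw": -0.45},{"translation": [0,0,0],"yaw": -0.6},{"translation": [0,0,0],"yaw": -0.69},{"translation": [0,0,0],"yaw": -0.69},{"translation": [0,0,0],"yaw": -0.69},{"translation": [0,0,0],"yaw": -0.69}]}}

```text
t: 5.32
position: [0.4593, 0.1439, 0.082]
ee_rot: [[-0.993, 0.117, 0.0], [0.117, 0.993, 0.001], [-0.0, 0.001, -1.0]]
force: [-1.1, 5.4, 4.0]
opening: 0.0141
```

>>> {"method": "servo_tool", "body": {"deltas": [{"translation": [0,0,0],"yaw": 0},{"translation": [0,0,0],"yaw": 0},{"translation": [0,0,0],"yaw": 0}], "hand": 0.5}}

```text
t: 5.7
position: [0.4593, 0.1434, 0.0816]
ee_rot: [[-0.993, 0.119, -0.0], [0.119, 0.993, -0.0], [0.0, -0.0, -1.0]]
force: [-0.8, 0.7, 0.0]
opening: 0.042
```

>>> {"method": "servo_tool", "body": {"deltas": [{"translation": [0,0,5],"yaw": 0},{"translation": [0,0,10],"yaw": 0},{"translation": [0,-3,18],"yaw": 0},{"translation": [0,-4,18],"yaw": 0},{"translation": [0,-4,18],"yaw": 0},{"translation": [0,-4,18],"yaw": 0}], "hand": 1}}

```text
t: 6.45
position: [0.4588, 0.1039, 0.2604]
ee_rot: [[-0.993, 0.119, -0.002], [0.119, 0.993, 0.0], [0.002, -0.0, -1.0]]
force: [-0.1, 0.6, -0.3]
opening: 0.0877
```

Run:
```python
from h import *
s=manip.state();print(s['t'],s['position'],s['joints'])
C=cam('wrist'); im,d=manip.read_camera('wrist'); save(im,'w2.png'); np.savez('w2.npz',im=im,d=d,p=C[2],R=C[3])
c=(.459,.1435)
a=ortho(C,im,*c,.089,.035,390); b=ortho(C,im,*c,.056,.035,390)
for o in (a,b):
    cv2.line(o,(195,190),(195,200),(255,0,255),1);cv2.line(o,(190,195),(200,195),(255,0,255),1)
save(np.clip(np.hstack([a,b]).astype(float)*1.8,0,255).astype(np.uint8),'o3.png')
```

```text
6.45 [0.45882609 0.10388604 0.26040942] [-2.98391900e-02  2.38034939e-01  1.49579319e+00  1.25006331e-04
  1.41013518e+00 -1.48091870e+00]
```

View pics/o3.png

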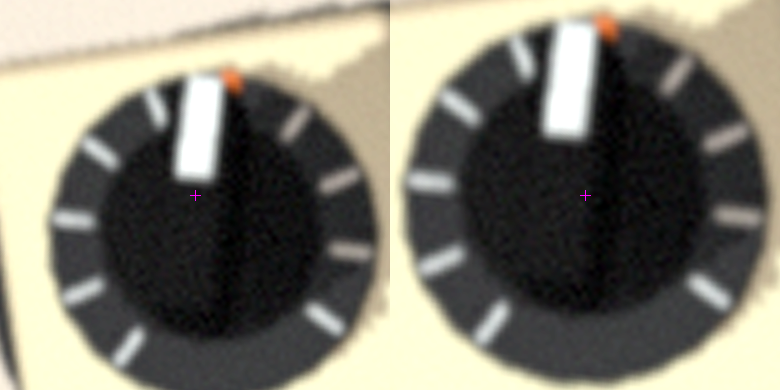

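The dial sits at the orange tick: pointer −6°, tick about −6.5°. Next is the lid.

>>> {"method": "servo_tool", "body": {"deltas": [{"translation": [4,-30,-1],"yaw": 0.75},{"translation": [4,-30,-1],"yaw": 0.75},{"translation": [4,-30,-1],"yaw": 0.75},{"translation": [4,-30,-1],"yaw": 0.75},{"translation": [4,-30,-1],"yaw": 0.75},{"translation": [4,-30,-1],"yaw": 0.75},{"translation": [4,-30,-1],"yaw": 0.75},{"translation": [4,-30,-1],"yaw": 0.75},{"translation": [4,-30,-1],"yaw": 0.75}]}}

```text
t: 7.62
position: [0.4994, -0.1949, 0.252]
ee_rot: [[-0.807, -0.591, 0.0], [-0.591, 0.807, 0.0], [-0.0, 0.0, -1.0]]
force: [0.6, -0.2, -0.1]
opening: 0.0884
```

Run:
```python
from h import *
s=manip.state();print(s['t'],s['position'],s['joints'],np.arctan2(s['ee_rot'][1][1],s['ee_rot'][0][1]))
C=cam('wrist'); im,d=manip.read_camera('wrist'); save(im,'w3.png'); np.savez('w3.npz',im=im,d=d,p=C[2],R=C[3])
for q,z in [('lid_grip',.051),('lid_plug',0)]:
    for a in manip.tip_of('wrist',q): print(q,a['point'],round(a['confidence'],2),onplane(C,a['point'][::-1],z).round(4))
c=(.503,-.21)
a=ortho(C,im,*c,.063,.055,390); b=ortho(C,im,*c,.029,.055,390)
for o in (a,b):
    cv2.line(o,(195,190),(195,200),(255,0,255),1);cv2.line(o,(190,195),(200,195),(255,0,255),1)
save(np.clip(np.hstack([a,b]).astype(float)*1.8,0,255).astype(np.uint8),'o4.png')
```

```text
7.625 [ 0.49936806 -0.1948732   0.25195112] [-5.93132710e-01  3.58896464e-01  1.34293757e+00  1.72371723e-04
  1.43970055e+00 -2.79585648e+00] 2.202701243437909
lid_grip [180.7, 266.3] 0.85 [[ 0.5062 -0.2157  0.051 ]]
lid_grip [155.1, 424.6] 0.73 [[ 0.3957 -0.1073  0.051 ]]
lid_plug [152.7, 406.7] 0.96 [[ 0.398  -0.1055  0.    ]]
lid_plug [173.0, 269.8] 0.84 [[ 0.5063 -0.2146  0.    ]]
```

View pics/o4.png

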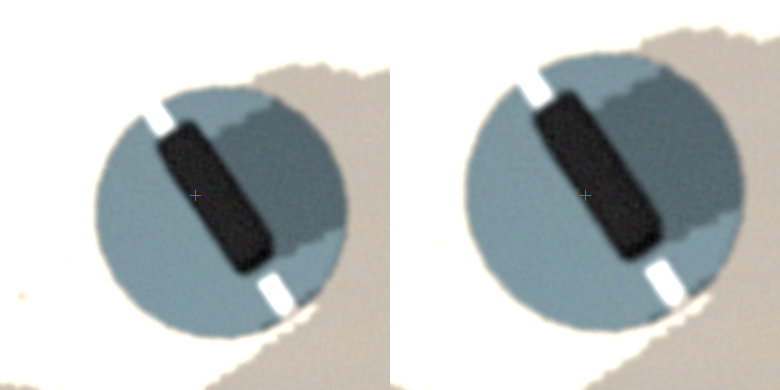

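View pics/w3.png

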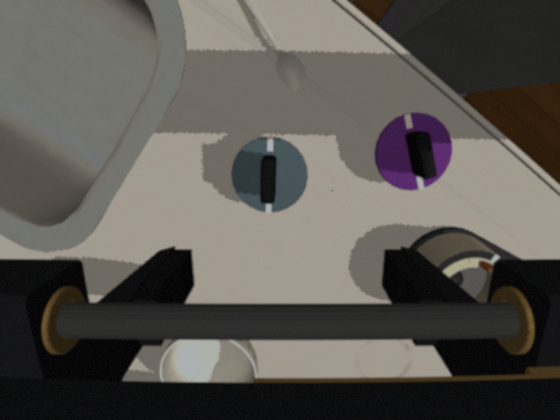

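Blue-grey lid confirmed at pixel (268,178), about (0.503, −0.215), bar at +33°.

>>> {"method": "servo_tool", "body": {"deltas": [{"translation": [0.35,-2.05,-6],"yaw": -0.05},{"translation": [0.35,-2.05,-12],"yaw": -0.05},{"translation": [0.35,-2.05,-15],"yaw": -0.05},{"translation": [0.35,-2.05,-15],"yaw": -0.05},{"translation": [0.35,-2.05,-15],"yaw": -0.05},{"translation": [0.35,-2.05,-15],"yaw": -0.05}], "hand": 0.5}}

```text
t: 8.52
position: [0.5034, -0.2172, 0.1034]
ee_rot: [[-0.836, -0.548, 0.003], [-0.548, 0.836, -0.002], [-0.001, -0.003, -1.0]]
force: [-0.4, -0.1, 0.7]
opening: 0.0441
```

>>> {"method": "servo_tool", "body": {"deltas": [{"translation": [0,0,-2.5],"yaw": 0},{"translation": [0,0,-5],"yaw": 0},{"translation": [0,0,-5],"yaw": 0},{"translation": [0,0,-5],"yaw": 0}]}}

```text
t: 9.02
position: [0.5034, -0.2173, 0.0531]
ee_rot: [[-0.836, -0.548, 0.002], [-0.548, 0.836, -0.001], [-0.001, -0.002, -1.0]]
force: [-0.0, 0.1, -0.9]
opening: 0.0441
```

Run:
```python
from h import *
s=manip.state();print(s['t'],s['position'],s['force'],np.arctan2(s['ee_rot'][1][1],s['ee_rot'][0][1]))
im,d=manip.read_camera('wrist'); save(im,'w4.png')
```

```text
9.025 [ 0.50338019 -0.21730481  0.05310209] [-0.02920908  0.06711675 -0.91199275] 2.1510473234938754
```

View pics/w4.png

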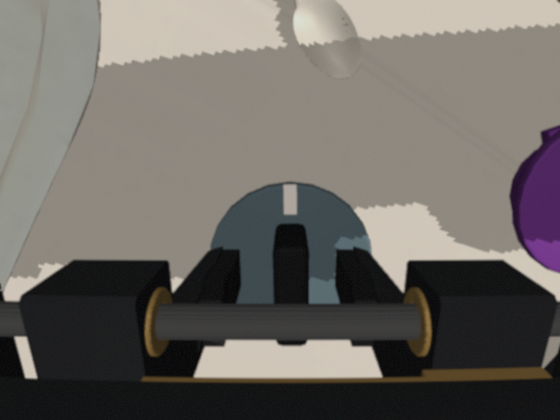

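Run:
```python
from h import *
s=manip.state();C=cam('wrist');R=np.array(s['ee_rot'])
for uv,z in [((290,183),.029),((290,225),.063),((211,245),.029),((371,245),.029),((274,228),.063),((307,228),.063)]:
    p=onplane(C,uv,z)[0]; print(uv,(R.T@(p-s['position'])*1000).round(1))
```

```text
(290, 183) [38.4  0.8 24.1]
(290, 225) [29.4  0.6 -9.9]
(211, 245) [  8.3 -36.9  24.2]
(371, 245) [ 8.4 39.6 24. ]
(274, 228) [28.2 -5.3 -9.9]
(307, 228) [28.2  6.8 -9.9]
```

Run:
```python
from h import *
im=cv2.imread('pics/w4.png')[170:350,200:380]
im=np.clip(im.astype(float)*2.5,0,255).astype(np.uint8)
cv2.imwrite('pics/w4c.png',cv2.resize(im,None,fx=3.3,fy=3.3,interpolation=cv2.INTER_CUBIC))
s=manip.state();C=cam('wrist');R=np.array(s['ee_rot']);p=s['position']
# predicted features assuming lid centre at TCP
for x,z in [(40,.029),(22,.029),(22,.063),(-22,.063)]:
    for dx in (0,-2,-4): print(x,z,dx,proj(C,p+R@np.array([(x+dx)/1000,0,0])+np.array([0,0,z-p[2]])).round(1))
```

```text
40 0.029 0 [[288.3 179.5]]
40 0.029 -2 [[288.3 183.8]]
40 0.029 -4 [[288.3 188.1]]
22 0.029 0 [[288.3 217.6]]
22 0.029 -2 [[288.3 221.7]]
22 0.029 -4 [[288.3 225.8]]
22 0.063 0 [[288.4 243.9]]
22 0.063 -2 [[288.4 248.9]]
22 0.063 -4 [[288.4 253.9]]
-22 0.063 0 [[288.3 345. ]]
-22 0.063 -2 [[288.3 349.2]]
-22 0.063 -4 [[288.3 353.3]]
```

View pics/w4c.png

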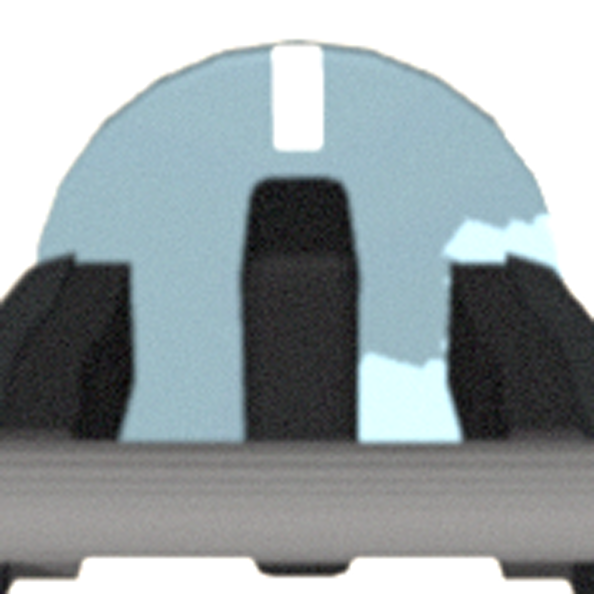

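>>> {"method": "servo_tool", "body": {"deltas": [{"translation": [0.1,0.05,-0.1],"yaw": 0},{"translation": [0.1,0.05,-0.1],"yaw": 0}]}}

```text
t: 9.32
position: [0.504, -0.2165, 0.0512]
ee_rot: [[-0.836, -0.548, 0.001], [-0.548, 0.836, -0.0], [-0.0, -0.001, -1.0]]
force: [-0.2, 1.5, -0.2]
opening: 0.0439
```

>>> {"method": "servo_tool", "body": {"deltas": [{"translation": [0,0,0],"yaw": 0},{"translation": [0,0,0],"yaw": 0},{"translation": [0,0,0],"yaw": 0},{"translation": [0,0,0],"yaw": 0},{"translation": [0,0,0],"yaw": 0},{"translation": [0,0,0],"yaw": 0}], "hand": 0, "grip_force": 30}}

```text
t: 10.07
position: [0.5038, -0.2164, 0.0508]
ee_rot: [[-0.836, -0.548, -0.0], [-0.548, 0.836, 0.0], [0.0, 0.0, -1.0]]
force: [-0.6, 1.2, 0.7]
opening: 0.0138
```

>>> {"method": "servo_tool", "body": {"deltas": [{"translation": [0,0,3],"yaw": 0},{"translation": [0,0,7],"yaw": 0},{"translation": [0,0,12],"yaw": 0},{"translation": [0,0,12],"yaw": 0},{"translation": [0,0,12],"yaw": 0}]}}

```text
t: 10.7
position: [0.5033, -0.2161, 0.1697]
ee_rot: [[-0.836, -0.548, -0.001], [-0.548, 0.836, 0.001], [0.001, 0.002, -1.0]]
force: [0.1, 0.5, -1.4]
opening: 0.0134
```

Run:
```python
from h import *
s=manip.state();print(s['t'],s['position'],s['force'],s['opening'],np.arctan2(s['ee_rot'][1][1],s['ee_rot'][0][1]))
im,d=manip.read_camera('wrist'); im=np.clip(im[130:350,160:420].astype(float)*2.,0,255).astype(np.uint8)
save(cv2.resize(im,None,fx=2.6,fy=2.6,interpolation=cv2.INTER_CUBIC),'w5.png')
```

```text
10.7 [ 0.50333014 -0.21614748  0.16969396] [ 0.12117899  0.54919283 -1.42686647] 0.013368902466603487 2.1509817862306937
```

View pics/w5.png

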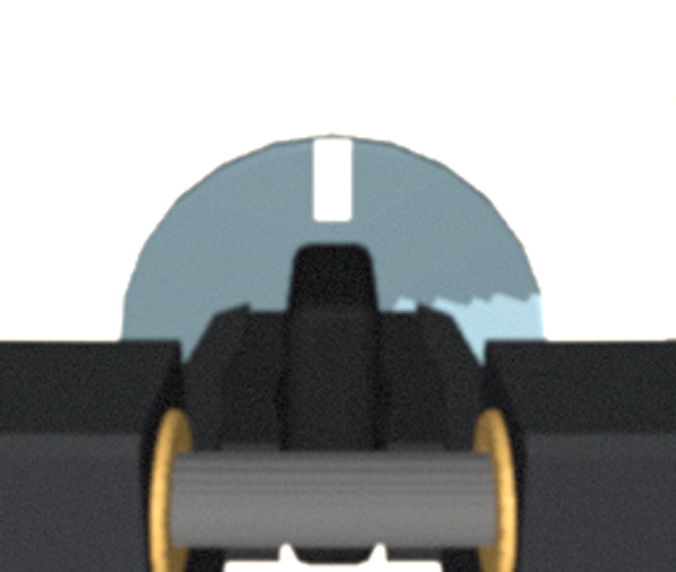

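Run:
```python
from h import *
s=manip.state();C=cam('wrist');R=np.array(s['ee_rot']);p=s['position']
zf=p[2]-.0508
for x,z in [(40,.029),(22,.029),(22,.063),(-22,.063)]:
    print(x,z,[proj(C,p+R@np.array([(x+dx)/1000,0,0])+np.array([0,0,zf+z-p[2]])).round(1) for dx in (0,-2)])
```

```text
40 0.029 [array([[288.1, 180.5]]), array([[288.1, 184.9]])]
22 0.029 [array([[288.1, 219.1]]), array([[288.1, 223.3]])]
22 0.063 [array([[288.5, 246.1]]), array([[288.5, 251.2]])]
-22 0.063 [array([[288.4, 348.7]]), array([[288.4, 352.9]])]
```

>>> {"method": "servo_tool", "body": {"deltas": [{"translation": [-2.65,24.1,0],"yaw": -0.435},{"translation": [-2.65,24.1,0],"yaw": -0.435},{"translation": [-2.65,24.1,0],"yaw": -0.435},{"translation": [-2.65,24.1,0],"yaw": -0.435},{"translation": [-2.65,24.1,0],"yaw": -0.435},{"translation": [-2.65,24.1,0],"yaw": -0.435},{"translation": [-2.65,24.1,0],"yaw": -0.435},{"translation": [-2.65,24.1,0],"yaw": -0.435}]}}

```text
t: 11.75
position: [0.4774, 0.0235, 0.1705]
ee_rot: [[-0.99, -0.143, -0.0], [-0.143, 0.99, 0.0], [0.0, 0.0, -1.0]]
force: [0.2, -0.6, -2.0]
opening: 0.0141
```

Run:
```python
from h import *
s=manip.state();print(s['t'],s['position'],s['force'],s['opening'],np.degrees(np.arctan2(s['ee_rot'][1][1],s['ee_rot'][0][1])))
im,d=manip.read_camera('wrist'); save(np.clip(im.astype(float)*1.8,0,255).astype(np.uint8),'w6.png')
im,d=manip.read_camera('scene'); save(cv2.resize(im[130:300,130:330],None,fx=3.4,fy=3.4,interpolation=cv2.INTER_CUBIC),'s6.png')
```

```text
11.75 [0.47743557 0.02353666 0.17047082] [ 0.17187844 -0.55994143 -1.95882394] 0.014098010001874233 98.21825358345453
```

View pics/w6.png

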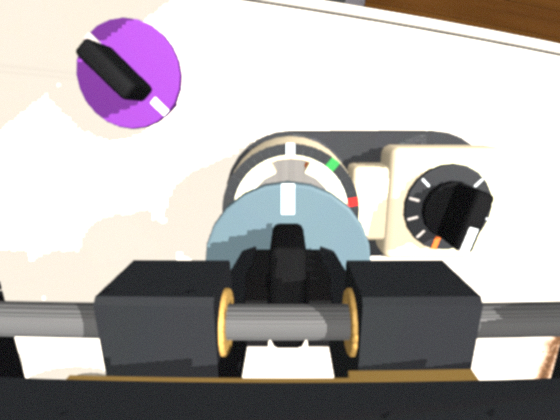

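View pics/s6.png

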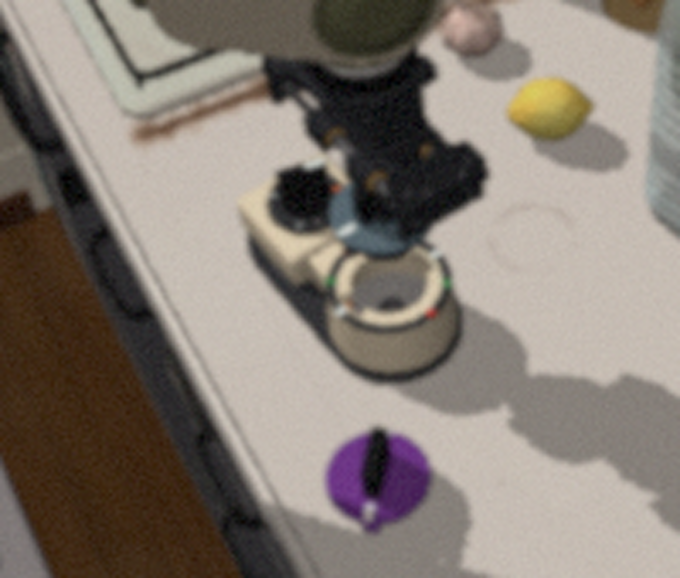

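Run:
```python
from h import *
C=cam('wrist'); im,d=manip.read_camera('wrist')
c=(.459,.1435)
a=ortho(C,im,*c,.089,.035,390); b=ortho(C,im,*c,.056,.035,390)
for o in (a,b):
    cv2.line(o,(195,190),(195,200),(255,0,255),1);cv2.line(o,(190,195),(200,195),(255,0,255),1)
save(np.clip(np.hstack([a,b]).astype(float)*1.8,0,255).astype(np.uint8),'o7.png')
im,d=manip.read_camera('top'); save(cv2.resize(im[225:320,165:395],None,fx=3.4,fy=3.4,interpolation=cv2.INTER_CUBIC),'t7.png')
b=ortho(C,manip.read_camera('wrist')[0],.4767,.0252,.06,.06,390);save(b,'b7.png')
```

```text
(no output)
```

View pics/o7.png

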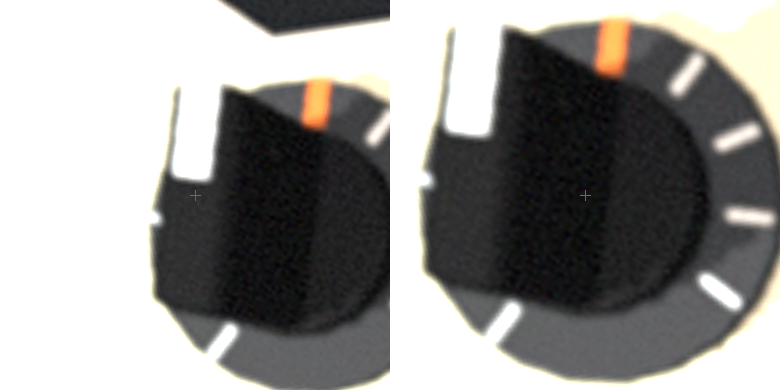

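View pics/b7.png

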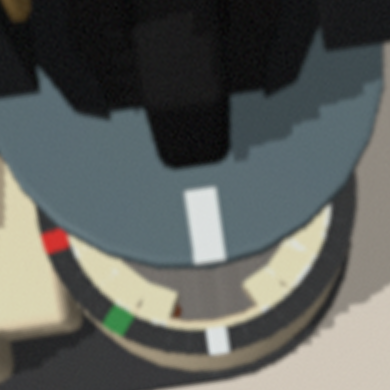

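The dial is unchanged; the shift was only parallax. I'll trim the position and lower the lid.

>>> {"method": "servo_tool", "body": {"deltas": [{"translation": [0,0,-3],"yaw": 0},{"translation": [0,0,-4],"yaw": 0},{"translation": [0,0,-4],"yaw": 0},{"translation": [0,0,-4],"yaw": 0}]}}

```text
t: 12.5
position: [0.4777, 0.0244, 0.1315]
ee_rot: [[-0.989, -0.145, 0.001], [-0.145, 0.989, -0.0], [-0.001, -0.0, -1.0]]
force: [0.5, 0.4, -1.6]
opening: 0.0136
```

Run:
```python
from h import *
s=manip.state();print(s['t'],s['position'],s['force'],np.degrees(np.arctan2(s['ee_rot'][1][1],s['ee_rot'][0][1])))
```

```text
12.5 [0.47772682 0.02444594 0.13148969] [ 0.52272995  0.37705377 -1.59706736] 98.31990423683159
```

>>> {"method": "servo_tool", "body": {"deltas": [{"translation": [-0.15,0.05,0],"yaw": 0},{"translation": [-0.15,0.05,-1],"yaw": 0},{"translation": [-0.15,0.05,-2],"yaw": 0},{"translation": [-0.15,0.05,-2.7],"yaw": 0},{"translation": [-0.15,0.05,-2.7],"yaw": 0}]}}

```text
t: 13.12
position: [0.4755, 0.0251, 0.1031]
ee_rot: [[-0.989, -0.145, -0.001], [-0.145, 0.989, 0.0], [0.001, 0.0, -1.0]]
force: [-0.9, 0.6, -1.3]
opening: 0.0137
```

>>> {"method": "servo_tool", "body": {"deltas": [{"translation": [0,0,-0.5],"yaw": 0},{"translation": [0,0,-1.0],"yaw": 0},{"translation": [0,0,-1.4],"yaw": 0},{"translation": [0,0,-1.5],"yaw": 0},{"translation": [0,0,-1.5],"yaw": 0},{"translation": [0,0,-1.5],"yaw": 0}]}}

```text
t: 13.88
position: [0.4759, 0.025, 0.0888]
ee_rot: [[-0.989, -0.145, 0.0], [-0.145, 0.989, -0.0], [-0.0, -0.0, -1.0]]
force: [-0.5, -0.3, -1.7]
opening: 0.0137
```

Run:
```python
from h import *
s=manip.state();print(s['t'],s['position'],s['force'],s['torque'],np.degrees(np.arctan2(s['ee_rot'][1][1],s['ee_rot'][0][1])))
im,d=manip.read_camera('wrist'); save(np.clip(im.astype(float)*1.8,0,255).astype(np.uint8),'w8.png')
```

```text
13.875 [0.47589307 0.02502103 0.08879218] [-0.45779205 -0.33358659 -1.70901891] [ 0.03274    -0.02977561  0.01575004] 98.31881518171198
```

View pics/w8.png

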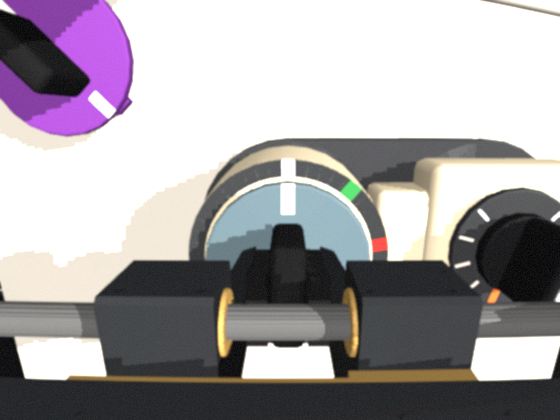

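>>> {"method": "servo_tool", "body": {"deltas": [{"translation": [0,0,-0.1],"yaw": 0},{"translation": [0,0,-0.1],"yaw": 0},{"translation": [0,0,-0.1],"yaw": 0},{"translation": [0,0,-0.1],"yaw": 0}]}}

```text
t: 14.42
position: [0.4759, 0.025, 0.0887]
ee_rot: [[-0.989, -0.145, 0.001], [-0.145, 0.989, -0.0], [-0.001, -0.0, -1.0]]
force: [-2.8, 1.1, 10.9]
opening: 0.0141
```

Seated: z 0.0887 with 11 N of contact. I'll ease off slightly and turn clockwise.

>>> {"method": "servo_tool", "body": {"deltas": [{"translation": [0,0,0.04],"yaw": -0.1},{"translation": [0,0,0.04],"yaw": -0.2},{"translation": [0,0,0.04],"yaw": -0.3},{"translation": [0,0,0.04],"yaw": -0.4},{"translation": [0,0,0.04],"yaw": -0.4}]}}

```text
t: 15.05
position: [0.4763, 0.0252, 0.0887]
ee_rot: [[-0.968, 0.251, 0.002], [0.251, 0.968, 0.0], [-0.002, 0.001, -1.0]]
force: [-0.0, 2.3, 6.2]
opening: 0.0135
```

Run:
```python
from h import *
s=manip.state();print(s['t'],s['position'],s['force'],s['torque'],np.degrees(np.arctan2(s['ee_rot'][1][1],s['ee_rot'][0][1])))
im,d=manip.read_camera('wrist'); save(np.clip(im.astype(float)*1.8,0,255).astype(np.uint8),'w9.png')
```

```text
15.05 [0.47627554 0.02519397 0.08869379] [-0.04932957  2.32622225  6.21574483] [ 0.36057888  0.06397945 -0.02060832] 75.44443669362133
```

View pics/w9.png

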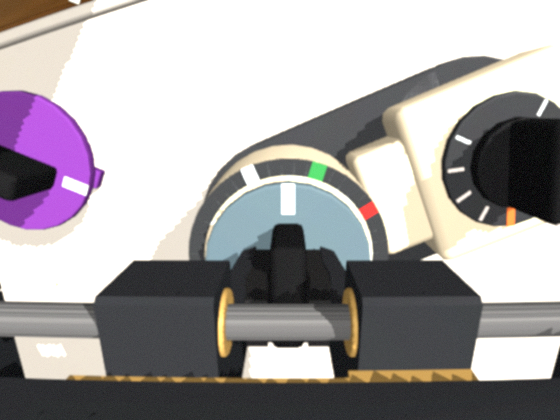

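>>> {"method": "servo_tool", "body": {"deltas": [{"translation": [0,0,0],"yaw": -0.1},{"translation": [0,0,0],"yaw": -0.2},{"translation": [0,0,0],"yaw": -0.3},{"translation": [0,0,0],"yaw": -0.3},{"translation": [0,0,0],"yaw": -0.3},{"translation": [0,0,0],"yaw": -0.3}]}}

```text
t: 15.85
position: [0.4763, 0.0252, 0.0887]
ee_rot: [[-0.851, 0.525, 0.002], [0.525, 0.851, 0.0], [-0.001, 0.001, -1.0]]
force: [0.3, 3.1, 5.7]
opening: 0.0144
```

Run:
```python
from h import *
s=manip.state();print(s['t'],s['position'],s['force'],s['torque'],np.degrees(np.arctan2(s['ee_rot'][1][1],s['ee_rot'][0][1])))
C=cam('wrist');im,d=manip.read_camera('wrist'); save(np.clip(im.astype(float)*1.8,0,255).astype(np.uint8),'w10.png')
a=ortho(C,im,.4767,.0252,.06,.06,390);b=ortho(C,im,.4767,.0252,.067,.06,390);save(np.hstack([a,b]),'b10.png')
```

```text
15.85 [0.47630354 0.02523234 0.0886826 ] [0.34544466 3.09847883 5.65671937] [ 0.45029192  0.02260735 -0.03000553] 58.33567534058131
```

View pics/w10.png

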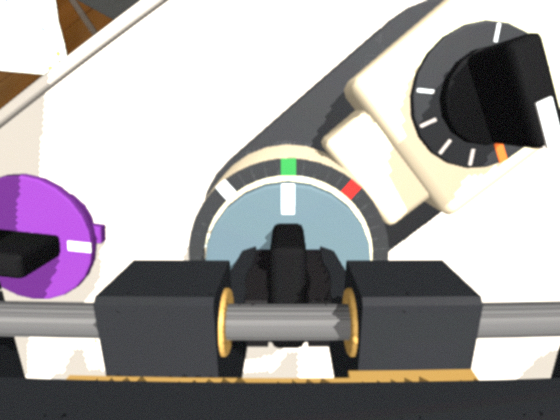

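View pics/b10.png

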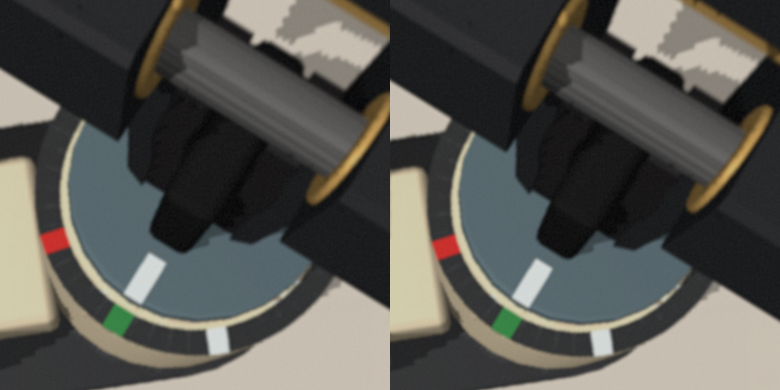

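>>> {"method": "servo_tool", "body": {"deltas": [{"translation": [0,0,0],"yaw": 0},{"translation": [0,0,0],"yaw": 0},{"translation": [0,0,0],"yaw": 0},{"translation": [0,0,0],"yaw": 0}]}}

```text
t: 16.4
position: [0.4763, 0.0252, 0.0887]
ee_rot: [[-0.851, 0.525, 0.002], [0.525, 0.851, 0.0], [-0.001, 0.001, -1.0]]
force: [0.9, 2.8, 4.7]
opening: 0.0138
```

Run:
```python
from h import *
s=manip.state();print(s['t'],s['position'],s['force'],s['opening'],np.degrees(np.arctan2(s['ee_rot'][1][1],s['ee_rot'][0][1])))
print(manip.hand_in())
```

```text
16.4 [0.4763272  0.02524126 0.08868675] [0.90571588 2.84821184 4.74864222] 0.013826820742204319 58.33614815652158
the job is handed in; nothing more can be done
None
```

I set the dial to the orange tick and seated the blue-grey lid in the bowl with its lugs in the slots. I then turned it 40° clockwise to the green marks and handed in at 16.4 s with the gripper still holding it.

**Last checks:**
- **Dial:** after I let go, the pointer read about −6° and the orange tick −6° to −7°. It still lined up by eye in the last wrist picture.
- **Lid:** the one white tick in view stands in line with its green mark. The tool angle is 58.3°, as planned. The lid is fully down (tool height 88.7 mm) with about 5 N of downward push and within about 1–2 mm of centre.
- **Grip:** the fingers are closed on the bar at 13.8 mm with a 30 N grip setting.

No check failed or disagreed. The run-switch angle cannot be read directly, so I judged it from the marks. I saw no contact with the food, dishes or purple look-alike lid, but I did not measure their positions again at the end.

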